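# Clamp the re-glued nail brush with a star handle

## Task

The back of the bamboo nail brush has just been re-glued: lay it bristles down on the bed of the small wooden glue clamp, midway along the two cork-faced jaws and between them, with its long sides facing them. Then wind the jaw shut by pushing the spokes of the star handle round clockwise, one after another, until you feel it bite and the brush is held snugly against the far jaw, squeezed with about 20 N and never crushed (40 N). Move the jaw only by its star handle, and leave the jars, comb and ladle alone.

Things in the scene. Friction and masses are not known exactly. Their poses are not given: they have to be found in the camera images.
- brush: Loose bamboo nail brush on the table, bristles down, 95 mm long (x), 42 wide (y), 49 high, about 0.12 kg. Origin: centre of its underside (bristle tips), z up. Bristle block 85 x 34 mm, 0 to 15 mm high; bamboo back 95 x 42, 15 to 29 mm; on it a grip ridge 60 long (x), 22 wide (y), 29 to 49 mm high, to pinch across its width.
- clamp: Fixed glue clamp: wooden base board 130 (x) by 340 (y) by 20 mm thick; origin at the centre of its underside, z up. Its top is the bed; the jaws close along its y. A grey gear housing, 70 x 70 mm, up to 80 mm above the table, stands at y = -100 mm and carries the star handle.
- ram: Moving jaw (blue, 100 mm wide, top 26 mm above the bed); its cork face, to +y, is sprung and yields 1 mm per 16 N. Origin: on the bed, foot of the middle of the unloaded cork face; axes as the clamp's. Slides along the clamp's +y, from 0 to 10 mm at the start, 20 mm per radian of the star handle clockwise from above; stays where left. Not to be pushed by hand.
- wheel: Star handle on a vertical axis at x = 0, y = -100 mm of the clamp. Origin: on the axis, 80 mm above the table, z up. Four round steel spokes, 14 mm thick, red ends, along its own +x, +y, -x, -y, centre line 20 mm above the origin, reaching 112 mm from the axis; dark hub of 38 mm radius, top 38 mm above the origin. Clockwise from above closes the jaw; no spring-back.
- jar_low: Lower of two stacked empty white ceramic jars, 82 mm across, 72 mm high; origin under its centre. Leave alone.
- jar_high: Upper of the stacked jars, same size. Leave alone.
- comb: White plastic comb, 150 x 36 x 5 mm, lying flat; origin under its middle. Leave alone.
- ladle: Spare sauna ladle: steel cup 84 mm across and 40 mm high, origin under the cup; wooden handle along its +y to 300 mm, sloping down to the table. Leave alone.
- star_centre (a point): Hub centre in the plane of the spokes. Turning takes a steady 0.55 N m of friction (6.9 N on a spoke 80 mm out) plus 0.02 N m per newton of squeeze (20 N: 0.95 N m in all, 12 N at 80 mm; 40 N: 1.35 N m, 17 N at 80 mm). After the bite the squeeze rises 10 N per 0.03 to 0.05 rad. When left, friction holds up to about 27 N of squeeze.
- bed (a point): Top of the clamp's base board, above its origin, 20 mm over the table. The far jaw (blue, cork face to -y, 100 mm wide, top 26 mm above the bed) is screwed down with its face anywhere from y = +95 to +115 mm of the clamp; its place is not measured. The bed between the jaws is free.
Things that resemble listed ones, but are neither listed nor needed, are in the scene too. There is more than one size of the brush; the job needs the smallest.

How it is judged (in metres and radians):
On the way, in this order (a step that is already met when the one before it is completed fails the run):
1. the brush stands on the clamp bed between the jaws, bristles down, let go (z of brush in the frame of clamp between 0.016 and 0.024 m and y of brush in the frame of ram above 0.018 m and y of brush in the frame of clamp below 0.098 m and x of brush in the frame of clamp between -0.035 and 0.035 m and angle between brush's own z axis and vertical below 0.15 rad and contact force between the fingers and brush below 0.1 N), for 0.2 s.
2. the moving jaw squeezes the brush with more than 10 N (contact force between ram and brush above 10 N), for 0.2 s.
At the end, for the whole second after the job is handed in: The brush stands upright on the clamp bed, bristles down (within 0.12 rad, its foot within 5 mm of the bed, within 40 mm of the middle of the jaws), long sides parallel to the jaws within 0.12 rad, at rest and squeezed by the moving jaw with 10 to 40 N; the robot has let go of everything (contact force between ram and brush between 10 and 40 N and angle between the x axis of brush and the x axis of clamp, either way round below 0.12 rad and angle between brush's own z axis and vertical below 0.12 rad and z of brush in the frame of clamp between 0.015 and 0.025 m and x of brush in the frame of clamp between -0.04 and 0.04 m and linear speed of brush below 0.01 m/s); the robot touches nothing.
It fails at once if the brush is crushed: the moving jaw presses on it with more than 40 N (contact force between ram and brush above 40 N).
It fails at once if the moving jaw is pushed directly by the robot (over 10 N) (contact force between any of the fingers, the arm and ram above 10 N).
It fails at once if a jar, the comb or the ladle is moved by more than 30 mm or a jar tipped (distance of any of jar_low, jar_high, comb, ladle from where it was at the start of the episode above 0.03 m or angle between jar_high's own z axis and vertical above 0.3 rad).
It also fails if it takes over 67 s, if anything falls off the work surface, if the arm or the gripper's body presses on something with over 40 N, if the wrist force passes 120 N, or if a joint passes its speed limit or range.

## Robot

A 6-joint arm with a two-finger parallel gripper is mounted at the origin on the work surface. World frame = base frame: x ahead of the robot, y to its left, z up, the work surface at z = 0. Lengths are in mm, angles in rad, forces in N, time in s.
With the tool pointing down it reaches from about 400 to 825 mm from the base axis. Payload 7 kg.
Tool frame: the origin (TCP) lies at the very end of the fingers, on their centre line; the grasp point (between the pads) lies 19 mm behind it; z points along the fingers, y is the direction in which the jaws open and shut (so a half turn about z gives the same grasp; the last joint's range is limited). The gripper opens to 88 mm and grips with 3 to 60 N. Pads are 19 mm wide; open, the fingers measure 130 mm over their backs; the gripper's body (78 mm by 193 mm) begins 47 mm behind the grasp point.
Start: joints at [-1.029, 0.359, 0.012, 0, -1.224, -0.288], TCP at [169.456, -653.36, 226.561] pointing down, gripper open.
Joint ranges: [-3.07, 3.07], [-1.43, 2.12], [-1.02, 1.25], [-3.03, 1.67], [-3.05, -0], [-3.03, 3.03]. Speed limits (rad/s): [2.39, 2.39, 3.01, 3.14, 3.14, 3.14].

## Interface

Orientations are given as a unit quaternion [x, y, z, w].
In Python, from plant import bot gives the robot as it stands. Calls block until the motion is done:
- bot.move_ptp(position, orientation): joint-space move of the TCP to a pose.
- bot.line_to(position, velocity=150, ori=None): straight line of the TCP; ori=None keeps the orientation; velocity is the mean speed in mm/s.
- bot.move_joints(angles): joint-space move.
- bot.move_gripper(opening, force=None): finger opening in mm; force is the grip in N (None keeps the last); returns when the fingers have stopped.
- bot.pause(seconds).
- bot.solve_ik(position, orientation): joint angles nearest the present ones, or None.
- bot.read_state(): the state.
- bot.camera(name): name is "scene" or "top" or "wrist"; returns the picture (400x640x3 uint8, red, green, blue); there is no depth.
- bot.get_calibration(name): a dict with "fx", "fy", "cx", "cy" (pixels), "view" (4x4, takes a point from world to camera coordinates); the wrist camera has in their place "T_tool_cam" (4x4, takes a point from camera to tool coordinates, whose origin is the TCP and whose axes are the flange's). Camera axes: x right, y up, looking along -z (the intrinsics and any distortion apply to the point x, -y, -z); pixel columns grow to the right and rows downward; lengths in mm; the calibration is good to about 2 mm. A picture is of the moment at which its call begins: read the wrist's pose just before it. get_calibration takes no time and is no camera call.
A pose or a line that the arm cannot do raises bot.Unreachable and nothing moves.
- bot.close_job(): hands the job in, once; it reports no verdict.
The state is a dict: "t": time; "joint_pos": joint angles; "qvel": joint speeds; "tau": joint torques, N m; "tcp_pos": TCP position; "eef_rot": TCP orientation; "contact_force": force on the tool from outside, world axes, zero at the start; "moment": the same for the moment, N m; "width": finger opening in mm.
Only numpy, scipy, OpenCV 4.12 (cv2) and the standard library are available. Lean on these libraries where they do the work, as an engineer would, in place of code of your own. Each camera call takes 0.05 s, during which the arm holds its last target. There are 200 camera calls.

## Working session

There is one attempt and no reset: what is moved stays moved. The work goes in short steps, each a Python script; the robot and the scene stay as the last script left them, time stands still between calls to the robot, and variables do not carry over. Pictures are saved under pics/ and viewed, and the job is handed in when it is done.

```bash
mkdir -p pics; ls; python3 - <<'E'
from plant import bot
import cv2
for n in ("scene","top","wrist"):
    im=bot.camera(n); cv2.imwrite(f"pics/{n}0.png",im[:,:,::-1])
    c=bot.get_calibration(n); print(n,{k:(v if not hasattr(v,'tolist') else v.tolist()) for k,v in c.items()})
s=bot.read_state(); print(s)
E
```

```text
pics
scene {'fx': 368.3733647254713, 'fy': 368.3733647254713, 'cx': 316.99606579383186, 'cy': 198.61795447370633, 'view': [[-0.8256125950618137, 0.5642182525878098, -0.004648260110606018, 439.4270771303089], [-0.4643223923763594, -0.6747097342419407, 0.5737346864684612, 207.129369728834], [0.3205753559043356, 0.4758408746271466, 0.8190280234649365, -1325.7978720764988], [0.0, 0.0, 0.0, 1.0]]}
top {'fx': 370.68552496676733, 'fy': 370.68552496676733, 'cx': 321.0750874287435, 'cy': 205.97018815305276, 'view': [[-0.01519289307102822, -0.9997910408118023, 0.01367664844124464, 21.179670041993607], [0.9851347788734305, -0.012626622612902778, 0.17131852163554406, -546.7635761699205], [-0.17111003317786286, 0.016076166018190632, 0.9851207608369776, -889.5599244035933], [0.0, 0.0, 0.0, 1.0]]}
wrist {'fx': 344.52596391569796, 'fy': 344.52596391569796, 'cx': 319.52108538180534, 'cy': 200.98961080398234, 'T_tool_cam': [[0.0011409035307908698, 0.9559781231993177, 0.2934357277214946, 79.73420785010437], [0.9999993106147628, -0.0011721623816616585, -6.932063358826015e-05, 0.6288092789503708], [0.00027768531227401015, 0.29343560451939155, -0.9559788014863123, -158.2293999063374], [0.0, 0.0, 0.0, 1.0]]}
{'t': 0.15, 'joint_pos': array([-1.02889977e+00,  3.59217633e-01,  1.12708398e-02, -2.41832035e-04,
       -1.22411519e+00, -2.88100511e-01]), 'qvel': array([-0.00055085, -0.00230517,  0.00298931,  0.00155167,  0.00161584,
        0.00136469]), 'tau': array([-1.51258831e-03, -5.83273208e+01,  2.93292153e+01,  7.00114265e+00,
        8.78097519e-03, -1.15937150e-04]), 'tcp_pos': array([ 169.35335644, -653.02332307,  225.84393984]), 'eef_rot': array([-1.26516871e-01,  9.91964247e-01,  6.24953412e-04, -1.51104103e-04]), 'contact_force': array([ 0.33489392, -0.23195746, -0.29775575]), 'moment': array([ 0.06720508, -0.01190014,  0.02996104]), 'width': 87.61602489691928}
```

View pics/scene0.png

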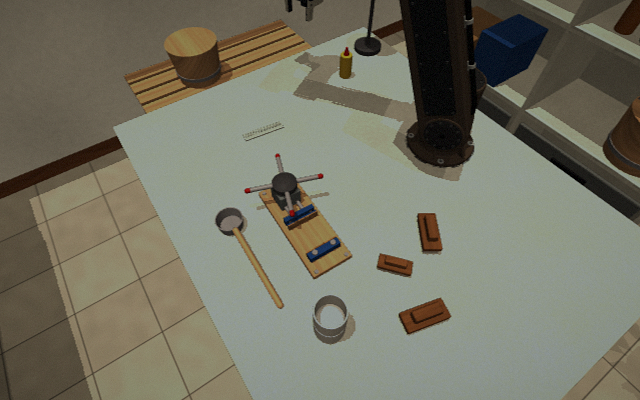

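View pics/top0.png

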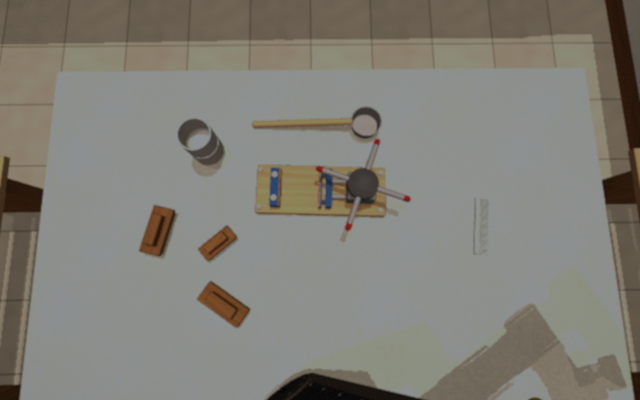

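View pics/wrist0.png

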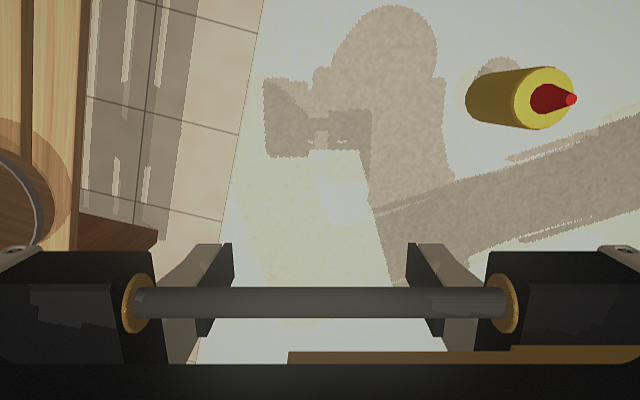

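Brush candidates in the top image: (157,231) large, (217,243) small, (223,304) large. The smallest, (217,243), is my choice. I'll measure it and crop in close.

```bash
cat > h.py <<'E'
import numpy as np, cv2
from plant import bot
from scipy.spatial.transform import Rotation as R
def ray(cam,px,state=None):
    c=bot.get_calibration(cam)
    d=np.array([(px[0]-c['cx'])/c['fx'],-(px[1]-c['cy'])/c['fy'],-1.])
    if cam=='wrist':
        T=np.eye(4);T[:3,:3]=R.from_quat(state['eef_rot']).as_matrix();T[:3,3]=state['tcp_pos'];M=T@np.array(c['T_tool_cam'])
    else: M=np.linalg.inv(np.array(c['view']))
    return M[:3,3],M[:3,:3]@d
def w(cam,px,z,state=None):
    o,d=ray(cam,px,state);return o+d*(z-o[2])/d[2]
def proj(cam,P,state=None):
    c=bot.get_calibration(cam)
    if cam=='wrist':
        T=np.eye(4);T[:3,:3]=R.from_quat(state['eef_rot']).as_matrix();T[:3,3]=state['tcp_pos'];V=np.linalg.inv(T@np.array(c['T_tool_cam']))
    else: V=np.array(c['view'])
    p=V[:3,:3]@np.asarray(P,float)+V[:3,3]
    return np.array([c['cx']+c['fx']*p[0]/-p[2],c['cy']-c['fy']*p[1]/-p[2]])
def down(yaw):
    # tool z down, tool y axis (jaw opening) at world angle yaw
    y=np.array([np.cos(yaw),np.sin(yaw),0]);z=np.array([0,0,-1.]);x=np.cross(y,z)
    return R.from_matrix(np.c_[x,y,z]).as_quat()
E
python3 - <<'E'
from h import *
im=bot.camera('top')[:,:,::-1]
a=cv2.resize(im[130:270,180:420],None,fx=3.3,fy=3.3,interpolation=cv2.INTER_CUBIC);cv2.imwrite('pics/crop1.png',a)
for px,z in [((157,231),29),((217,243),49),((223,304),29)]:print(px,w('top',px,z).round())
for px in [(376,142),(408,198),(348,227),(319,169)]:print('tip',w('top',px,100).round())
print('hub',w('top',(362,184),118).round())
print('board',[w('top',p,20).round() for p in [(257,165),(256,213),(385,216),(386,166)]])
hsv=cv2.cvtColor(im,cv2.COLOR_BGR2HSV)
m=((hsv[...,0]<14)&(hsv[...,1]>120)&(hsv[...,2]>40)).astype('uint8')
n,l,st,ce=cv2.connectedComponentsWithStats(m)
for i in range(1,n):
    if st[i,4]>150:
        c=np.argwhere(l==i)[:,::-1]; W=np.array([w('top',p,29)[:2] for p in c]); r=cv2.minAreaRect(W.astype('float32')); print(st[i],r)
E
```

```text
(157, 231) [491. 429.  29.]
(217, 243) [457. 272.  49.]
(223, 304) [309. 258.  29.]
tip [ 696. -123.  100.]
tip [ 555. -194.  100.]
tip [487. -48. 100.]
tip [629.  18. 100.]
hub [586. -83. 118.]
board [array([664., 181.,  20.]), array([535., 182.,  20.]), array([ 523., -152.,   20.]), array([ 657., -161.,   20.])]
[606   0  33 150 970] ((918.5984497070312, -835.2974243164062), (38.471771240234375, 448.4427185058594), 89.9847640991211)
[605 172  31  32 553] ((589.67529296875, -772.2659301757812), (83.9979248046875, 83.46566009521484), 89.27214813232422)
[  2 185  40  27 624] ((580.840087890625, 777.9129028320312), (94.91519165039062, 67.74334716796875), 89.25475311279297)Traceback (most recent call last):
  File "<stdin>", line 13, in <module>
  File "h.py", line 12, in w
    o,d=ray(cam,px,state);return o+d*(z-o[2])/d[2]
        ~~~^^^^^^^^^^^^^^
  File "h.py", line 5, in ray
    c=bot.get_calibration(cam)
ValueError: time passes only in moves, steps and waits
```

View pics/crop1.png

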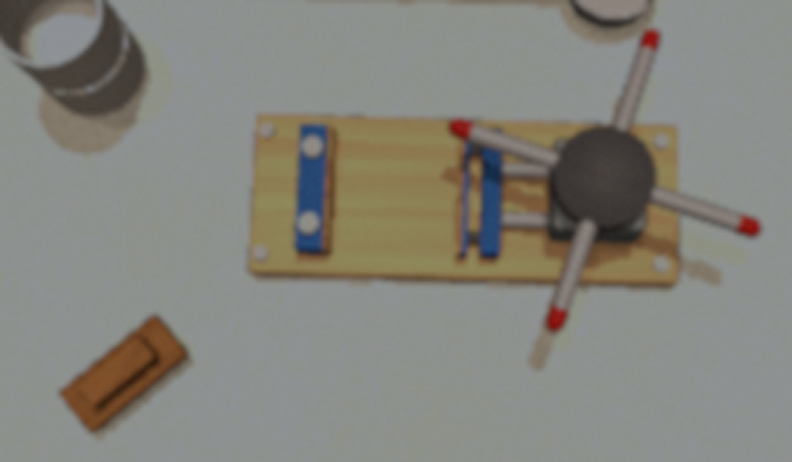

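```bash
python3 - <<'E'
s=open('h.py').read()
s=s.replace("def ray","import functools\nbot_cal=functools.lru_cache(None)(lambda n: bot.get_calibration(n))\ndef ray").replace("c=bot.get_calibration(cam)","c=bot_cal(cam)")
open('h.py','w').write(s)
E
python3 - <<'E'
from h import *
print('cam top',ray('top',(320,200))[0])
for d in (40,-140):
    q=down(np.radians(d)); j=bot.solve_ik([457,272,200],q); print(d,j)
    print(bot.solve_ik([597,85,200],down(np.radians(d+48.4))))
from math import radians
q=down(radians(40));y=radians(40)
j=bot.solve_ik([457,272,200],q)
if j is None or bot.solve_ik([597,85,200],down(radians(88.4))) is None: y=radians(-140)
tx=R.from_quat(down(y)).as_matrix()[:,0]
p=np.array([457,272,170.])-tx*45
bot.move_ptp(list(p),down(y)); s=bot.read_state(); im=bot.camera('wrist')
cv2.imwrite('pics/w1.png',im[:,:,::-1]); print(y,s['t'],s['tcp_pos'],s['joint_pos'],proj('wrist',[457,272,49],s))
np.save('s1.npy',np.r_[s['tcp_pos'],s['eef_rot']])
E
```

```text
cam top [386.74496699  28.57218005 969.70501019]
40 [ 0.90583486  0.14331714 -0.34182185  0.         -1.08565734  2.9338895 ]
[ 0.46511618  0.25974837 -0.19151705  0.         -1.1195309  -2.06383777]
-140 [ 0.90583486  0.14331714 -0.34182185  0.         -1.08565734 -0.20770316]
[ 0.46511618  0.25974837 -0.19151705  0.         -1.1195309   1.07775488]
0.6981317007977318 3.5083 [486.14995422 237.17315948 170.00968452] [ 8.16383034e-01  1.84590462e-01 -3.64949800e-01  4.30208320e-05
 -1.02125348e+00  3.02229618e+00] [319.32964004 140.40838694]
```

View pics/w1.png

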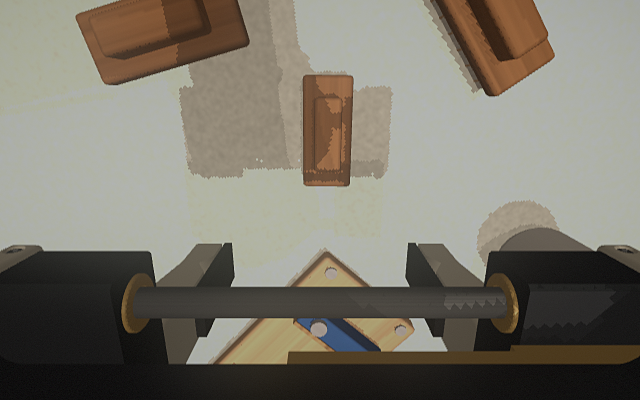

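The small brush back spans (304,75)-(351,186) with its ridge at about (329,133). I'll check its size and position.

```bash
python3 - <<'E'
from h import *
v=np.load('s1.npy');s=dict(tcp_pos=v[:3],eef_rot=v[3:])
# back top rim z=29 corners; ridge top z=49
c=[w('wrist',p,29,s)[:2] for p in [(304,75),(353,76),(351,182),(304,182)]]
print(np.round(c,1),'centre',np.mean(c,0),[np.linalg.norm(c[i]-c[(i+1)%4]) for i in range(4)])
d=(c[0]+c[1]-c[2]-c[3])/2;print('ang',np.degrees(np.arctan2(d[1],d[0])))
r=[w('wrist',p,49,s)[:2] for p in [(315,97),(342,97),(342,170),(315,170)]]
print(np.round(r,1),np.mean(r,0),[np.linalg.norm(r[i]-r[(i+1)%4]) for i in range(4)])
im=cv2.imread('pics/w1.png')[60:200,270:390];cv2.imwrite('pics/w1c.png',cv2.resize(im,None,fx=4,fy=4,interpolation=cv2.INTER_CUBIC))
t=[w('top',(180+x/3.3,130+y/3.3),29)[:2] for x,y in [(60,393),(155,316),(188,353),(95,430)]];print(np.mean(t,0))
E
```

```text
[[414.9 302.6]
 [446.1 327.8]
 [504.  260. ]
 [471.8 233. ]] centre [459.19179447 280.8565747 ] [np.float64(40.05182707079873), np.float64(89.14764615818767), np.float64(41.997391904795435), np.float64(89.93204888655222)]
ang 129.8690560541242
[[432.9 295.5]
 [449.  308.9]
 [486.9 265.5]
 [469.8 251.1]] [459.66731777 280.24185153] [np.float64(20.94929644006837), np.float64(57.67621157663762), np.float64(22.278684168156325), np.float64(57.6700808495012)]
[458.81097066 275.18337545]
```

View pics/w1c.png

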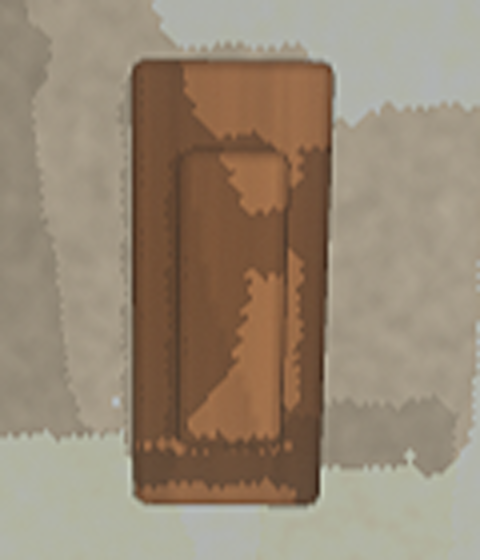

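Size matches the smallest (about 91×41 mm, ridge 58×21.5). Next, a close look at the clamp.

```bash
python3 - <<'E'
from h import *
bot.move_ptp([535,20,190],down(np.radians(-91.6))); s=bot.read_state(); im=bot.camera('wrist')
cv2.imwrite('pics/w2.png',cv2.resize(im[:260,:,::-1],None,fx=1.25,fy=1.25,interpolation=cv2.INTER_CUBIC)); print(s['t'],s['tcp_pos'],s['joint_pos'])
np.save('s2.npy',np.r_[s['tcp_pos'],s['eef_rot']])
E
```

```text
5.2083 [535.03836671  20.17930152 189.98757817] [ 4.04031597e-01  1.57702797e-01 -3.48788641e-01 -4.74849716e-05
 -1.06425385e+00  1.13998016e+00]
```

View pics/w2.png

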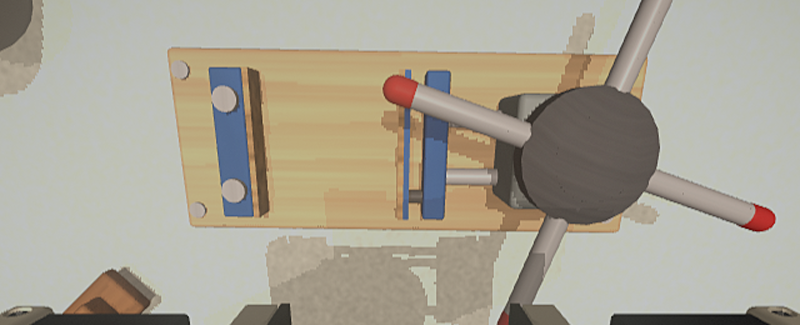

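Board corners ×1.25: (168,48),(192,225),(620,231),(646,57). The far cork face edge runs about (258,68)-(268,216), and the ram cork is at about (400,215).

```bash
python3 - <<'E'
from h import *
v=np.load('s2.npy');s=dict(tcp_pos=v[:3],eef_rot=v[3:])
f=lambda p,z:w('wrist',(p[0]/1.25,p[1]/1.25),z,s)[:2]
b=[f(p,20) for p in [(168,48),(192,225),(620,231),(646,57)]];print(np.round(b,1))
u=(b[0]+b[1]-b[2]-b[3])/2;L=np.linalg.norm(u);u/=L;C=np.mean(b,0);print('C',C,'len',L,'ang',np.degrees(np.arctan2(u[1],u[0])))
x=np.array([u[1],-u[0]]);cl=lambda P:(np.round((P-C)@x,1),np.round((P-C)@u,1))
for n,p,z in [('hub',(590,155),118),('tipL',(384,86),100),('tipR',(775,222),100),('far top edge',(258,68),46),('far bed edge',(268,216),20),('far topb',(258,216),46),('ram top',(399,150),46),('ram bot',(397,218),20),('ram blue top',(406,70),46)]: print(n,np.round(f(p,z),1),cl(f(p,z)))
im=cv2.imread('pics/w2.png');cv2.imwrite('pics/w2c.png',np.hstack([cv2.resize(im[40:240,200:290],None,fx=3,fy=3,interpolation=cv2.INTER_CUBIC),cv2.resize(im[40:240,370:460],None,fx=3,fy=3,interpolation=cv2.INTER_CUBIC)]))
E
```

```text
[[ 665.7  178.3]
 [ 539.2  182.9]
 [ 525.7 -152.7]
 [ 651.4 -155.2]]
C [595.48751777  13.3228838 ] len 334.83166224308053 ang 87.62083586415815
hub [593.9 -80.7] (np.float64(2.3), np.float64(-94.0))
tipL [631.7  26.4] (np.float64(35.6), np.float64(14.6))
tipR [ 550.6 -201.9] (np.float64(-36.0), np.float64(-216.9))
far top edge [648.3 109.5] (np.float64(48.8), np.float64(98.3))
far bed edge [544.8 122.6] (np.float64(-55.1), np.float64(107.0))
far topb [550.6 121.5] (np.float64(-49.4), np.float64(106.2))
ram top [594.1  19.3] (np.float64(-1.7), np.float64(6.0))
ram bot [540.7  22.3] (np.float64(-55.2), np.float64(6.7))
ram blue top [644.7  13.5] (np.float64(49.1), np.float64(2.2))
```

View pics/w2c.png

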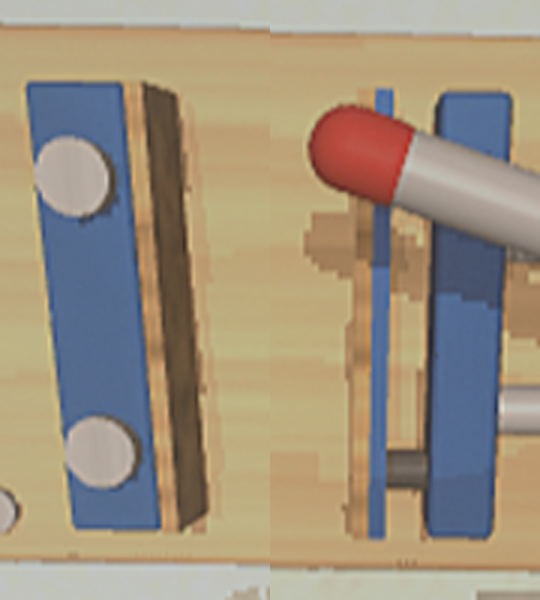

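```bash
python3 - <<'E'
from h import *
q=down(np.radians(-140))
bot.move_gripper(70)
bot.move_ptp([459.5,279,110],q); bot.line_to([459.5,279,32],120)
bot.move_gripper(0,20); s=bot.read_state(); print(s['t'],s['width'],s['tcp_pos'],s['contact_force'])
bot.line_to([459.5,279,150],200); s=bot.read_state(); print(s['width'],s['contact_force'])
q2=down(np.radians(-92))
bot.move_ptp([598,91,150],q2); bot.line_to([598,91,75],150)
s=bot.read_state();print(s['t'],s['width'],s['tcp_pos'],s['contact_force'])
np.save('s3.npy',np.r_[s['tcp_pos'],s['eef_rot']])
for n in('top','wrist'):
    im=bot.camera(n)[:,:,::-1]; im=im if n=='wrist' else cv2.resize(im[130:270,180:420],None,fx=3,fy=3,interpolation=cv2.INTER_CUBIC)
    cv2.imwrite(f'pics/{n}3.png',im)
cv2.imwrite('pics/scene3.png',cv2.resize(bot.camera('scene')[140:300,200:420,::-1],None,fx=3,fy=3,interpolation=cv2.INTER_CUBIC))
E
```

```text
8.675 21.67920650872836 [459.51840374 279.03678015  32.00789453] [-0.15115739 -0.00531888  1.13987411]
21.92890852585599 [-0.18692489  0.35232972 -2.23776703]
11.2333 21.56313476453264 [598.47202211  91.57391049  75.66029357] [ 1.2806091   0.17274612 -1.78868817]
```

View pics/wrist3.png

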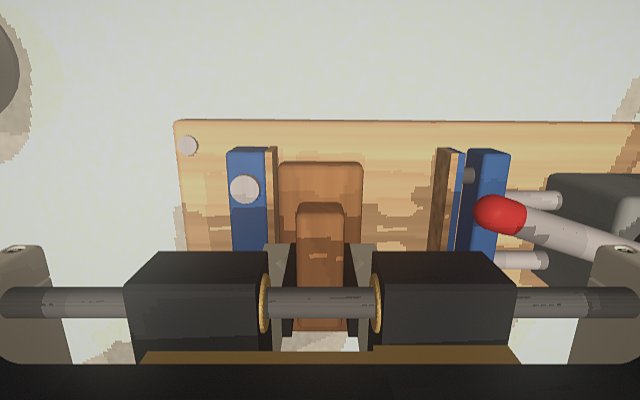

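View pics/scene3.png

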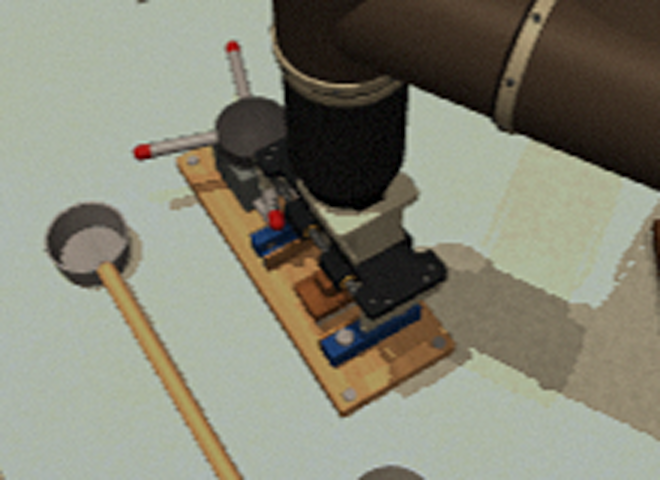

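Brush held bristles down; its edge (279,165) is near the far cork edge (278,148). I'll shift it about 6 mm away and lower it.

```bash
python3 - <<'E'
from h import *
v=np.load('s3.npy');s=dict(tcp_pos=v[:3],eef_rot=v[3:])
print(w('wrist',(279,168),72.6,s),w('wrist',(361,168),72.6,s),w('wrist',(277.5,150),46,s),w('wrist',(434,150),46,s))
bot.line_to([598,85,75],80)
bot.line_to([598,85,56],60); print(bot.read_state()['contact_force'])
z=56
f0=bot.read_state()['contact_force'][2]
while z>50.5:
    z-=1; bot.line_to([598,85,z],30); f=bot.read_state()['contact_force'][2]
    if f-f0>2.5: break
s=bot.read_state();print('z',z,s['tcp_pos'],s['contact_force'])
bot.move_gripper(45); bot.pause(0.1); print(bot.read_state()['width'])
p=s['tcp_pos']; bot.line_to([598,85,120],150); bot.line_to([535,50,200],250)
s=bot.read_state();print(s['t'])
np.save('s4.npy',np.r_[s['tcp_pos'],s['eef_rot']])
cv2.imwrite('pics/w4.png',cv2.resize(bot.camera('wrist')[:260,:,::-1],None,fx=1.25,fy=1.25,interpolation=cv2.INTER_CUBIC))
E
```

```text
[645.50979783 109.78674835  72.6       ] [644.22331193  70.77655152  72.6       ] [650.13498351 113.27619076  46.        ] [647.32086528  27.87501661  46.        ]
[ 0.3761657  -0.87893729 -1.39315884]
z 51 [598.15113443  85.06332217  52.01260488] [-3.84305949 -0.07036204  7.08262979]
45.083126465979156
15.2833
```

View pics/w4.png

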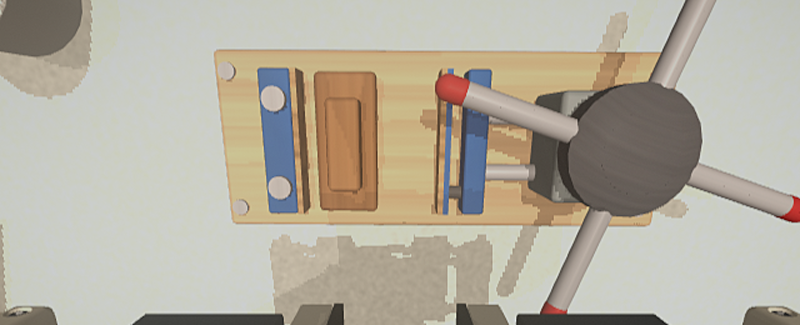

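The brush stands on the bed, (315,72)-(377,211), parallel between the jaws. Next is the first spoke stroke: spoke at 250° → ~165°, safely before the earliest bite (2.2 rad).

```bash
cat > wh.py <<'E'
from h import *
A=np.array([591.5,-87.2]);RR=88.;OFF=28.;Z=86.
def pose(deg,z=Z):
    a=np.radians(deg);r=np.array([np.cos(a),np.sin(a)]);t=np.array([-r[1],r[0]])
    return list(A+RR*r+OFF*t)+[z],down(a-np.pi/2)
def to(deg,vel=90,z=Z):
    p,q=pose(deg,z);bot.line_to(p,vel,ori=q);return rd(deg)
def rd(deg):
    s=bot.read_state();a=np.radians(deg);t=np.array([-np.sin(a),np.cos(a)])
    F=s['contact_force'];p=s['tcp_pos'][:2]-A
    return s['t'],F@np.r_[t,0],(p[0]*F[1]-p[1]*F[0])/1000,s['moment'][2],F[2],p@t
E
python3 - <<'E'
from wh import *
bot.move_gripper(0,60)
p,q=pose(256,170);j=bot.solve_ik(p,q);print(j)
bot.move_ptp(p,q); print(to(256,120),'F base')
d=256
while d>166:
    d-=6; r=to(d,90); print(d,np.round(r,2))
    if r[1]>13: break
r=to(d+4,60);print(np.round(r,2)); to(d+4,200,z=160)
p,q=pose(256,170);bot.move_ptp(p,q)
im=bot.camera('top')[:,:,::-1];cv2.imwrite('pics/t5.png',cv2.resize(im[130:270,180:420],None,fx=3.3,fy=3.3,interpolation=cv2.INTER_CUBIC))
E
```

```text
[ 0.02089161  0.31580204 -0.18505044  0.         -1.06994385 -0.2652377 ]
(18.2917, np.float64(0.8468190408578787), np.float64(0.06661317433440891), np.float64(-0.025288245430179244), np.float64(-0.12060881892331582), np.float64(28.578971731905714)) F base
250 [1.855e+01 3.700e-01 3.000e-02 1.000e-02 7.100e-01 2.848e+01]
244 [1.881e+01 1.340e+00 1.300e-01 1.000e-02 5.200e-01 2.873e+01]
238 [ 1.907e+01  2.350e+00  2.000e-01 -2.000e-02  1.030e+00  2.874e+01]
232 [19.32  1.6   0.14 -0.03  1.35 28.35]
226 [19.58  1.29  0.13  0.03  0.77 27.97]
220 [19.84  0.73  0.07 -0.    0.91 27.76]
214 [ 2.010e+01 -0.000e+00  2.000e-02  1.000e-02  1.400e-01  2.776e+01]
208 [20.36  0.08  0.03  0.03  0.23 27.82]
202 [2.062e+01 3.700e-01 3.000e-02 2.000e-02 1.800e-01 2.790e+01]
196 [ 2.088e+01 -1.400e-01 -1.000e-02  6.000e-02  6.100e-01  2.795e+01]
190 [21.13 -0.27 -0.   -0.   -0.23 27.99]
184 [2.139e+01 1.500e-01 1.000e-02 0.000e+00 3.000e-02 2.800e+01]
178 [21.65 -0.28 -0.05  0.03  0.24 28.02]
172 [21.91  1.68  0.13  0.04  0.14 28.02]
166 [22.17  1.2   0.09 -0.04  0.03 28.01]
[ 2.242e+01 -1.320e+00 -1.200e-01  1.000e-02 -2.700e-01  2.806e+01]
```

View pics/t5.png

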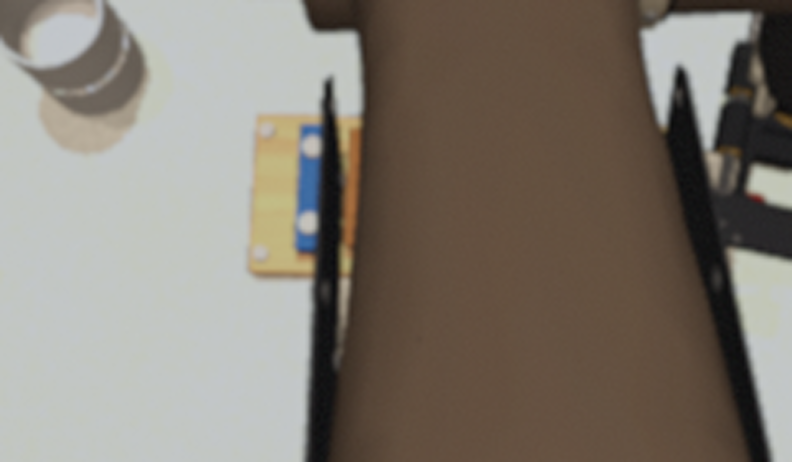

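```bash
python3 - <<'E'
from wh import *
cv2.imwrite('pics/s5.png',cv2.resize(bot.camera('scene')[130:300,200:420,::-1],None,fx=3.5,fy=3.5,interpolation=cv2.INTER_CUBIC))
s=bot.read_state();np.save('s5.npy',np.r_[s['tcp_pos'],s['eef_rot']]);print(s['t'],s['tcp_pos'],s['width'])
cv2.imwrite('pics/w5.png',bot.camera('wrist')[:,:,::-1])
E
```

```text
24.5167 [ 597.16780999 -179.13123311  169.84467515] 0.2396318588539929
```

View pics/s5.png

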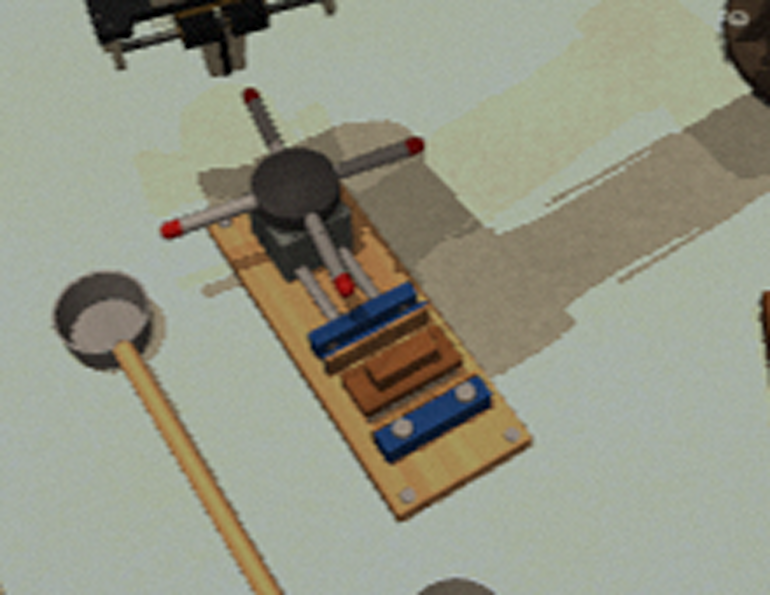

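View pics/w5.png

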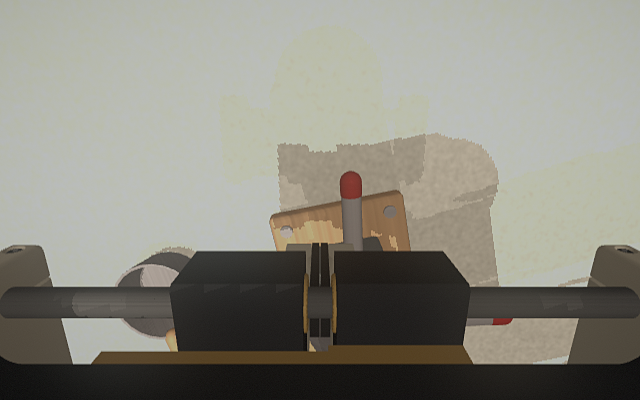

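The first stroke worked: the ram is well advanced and the brush upright. Force relaxes at each stop, so I'll try slow small steps in the free region. First, the current spoke angle and remaining gap.

```bash
python3 - <<'E'
from wh import *
v=np.load('s5.npy');s=dict(tcp_pos=v[:3],eef_rot=v[3:])
P=w('wrist',(350.5,171),100,s)[:2]-A;print('spoke',np.degrees(np.arctan2(P[1],P[0])),np.linalg.norm(P))
f=lambda x,y,z:w('scene',(200+x/3.5,130+y/3.5),z)[:2]
u=np.array([np.cos(np.radians(88)),np.sin(np.radians(88))]);C=np.array([595.4,13.])
print('tips',[np.round((lambda d:(np.degrees(np.arctan2(d[1],d[0])),np.linalg.norm(d)))(f(x,y,100)-A),1) for x,y in[(252,95),(415,146),(346,286),(170,229)]])
# ram cork top edge front, brush back near/far edges z49 , far jaw top back edge
for n,p,z in [('ramcork top front',(380,338),46),('brush back edge near ram (top49)',(393,352),49),('brush front edge',(417,387),49),('far jaw back top',(440,430),46)]:
    print(n,(f(*p,z)-C)@u)
p,q=pose(256,100);print(to(256,120))
for d,v in [(254,20),(252,20),(250,20),(249,20),(248,20),(247,10),(246,10),(245.5,5),(245,5),(244,40),(243,40)]:
    r=to(d,v);print(d,v,np.round(r,2))
for i in range(3): bot.pause(.05); print(np.round(rd(d),2))
E
```

```text
spoke -100.89534669920938 118.35976541830648
tips [array([-101.3,  107.8]), array([166.8, 110.8]), array([ 80.1, 114.9]), array([ -8.8, 110.8])]
ramcork top front 41.486800820781504
brush back edge near ram (top49) 60.137060653846284
brush front edge 98.1332907628019
far jaw back top 139.02463505581238
(25.4167, np.float64(2.614477878159206), np.float64(0.23143899679210508), np.float64(0.06972418024566997), np.float64(-1.2576012622107082), np.float64(28.271558774261024))
254 20 [25.72  5.08  0.47  0.03 -1.98 28.66]
252 20 [26.03  5.33  0.52  0.04 -0.38 28.5 ]
250 20 [2.634e+01 4.390e+00 4.400e-01 1.000e-02 1.030e+00 2.839e+01]
249 20 [26.59  3.84  0.38  0.11  0.88 28.47]
248 20 [26.84  4.83  0.47  0.03  3.08 28.41]
247 10 [27.15  4.84  0.48  0.03  1.83 28.41]
246 10 [27.46  4.61  0.46 -0.03  2.04 28.42]
245.5 5 [27.77  3.93  0.38  0.04  1.92 28.51]
245 5 [28.08  4.79  0.46  0.05  2.15 28.52]
244 40 [28.32  5.67  0.56  0.09  1.83 28.37]
243 40 [28.58  5.05  0.46 -0.    2.85 28.33]
[28.62  5.45  0.5   0.03  2.71 28.33]
[28.68  4.9   0.49  0.06  3.77 28.31]
[28.72  6.14  0.59  0.    3.43 28.32]
```

```bash
python3 - <<'E'
from wh import *
def m(d,v,n=3):
    to(d,v);L=[]
    for i in range(n): L.append(rd(d)); bot.pause(.03)
    return np.mean(L,0)
d=243
while d>219:
    d-=4;r=m(d,40,1);print(d,np.round(r[[0,1,2]],2))
    if r[2]>.75:break
B=[]
while d>165:
    d-=1;r=m(d,25);B.append(r[2]);print(d,np.round(r[[0,1,2]],3))
    if len(B)>6 and np.mean(B[-2:])>np.median(B[:6])+.25: break
    if r[0]>52:break
np.save('B.npy',B)
cv2.imwrite('pics/s6.png',cv2.resize(bot.camera('scene')[150:290,250:380,::-1],None,fx=4,fy=4,interpolation=cv2.INTER_CUBIC))
E
```

```text
239 [29.03  4.49  0.44]
235 [29.38  4.14  0.38]
231 [29.72  3.26  0.29]
227 [30.06  1.39  0.1 ]
223 [30.4   3.23  0.26]
219 [30.74  2.19  0.16]
218 [31.058  4.457  0.328]
217 [31.408  4.862  0.353]
216 [31.758  4.741  0.362]
215 [32.108  4.674  0.343]
214 [32.458  4.727  0.35 ]
213 [32.808  4.755  0.36 ]
212 [33.158  5.069  0.392]
211 [33.508  4.533  0.337]
210 [33.858  5.035  0.395]
209 [34.208  4.834  0.387]
208 [34.558  4.795  0.378]
207 [34.908  4.622  0.369]
206 [35.258  4.994  0.397]
205 [35.608  4.267  0.321]
204 [35.958  5.05   0.382]
203 [36.308  5.094  0.408]
202 [36.658  4.484  0.356]
201 [37.008  4.432  0.359]
200 [37.358  4.989  0.412]
199 [37.708  4.882  0.399]
198 [38.058  4.995  0.414]
197 [38.408  4.707  0.388]
196 [38.758  4.821  0.39 ]
195 [39.108  4.831  0.396]
194 [39.458  5.019  0.398]
193 [39.808  4.968  0.405]
192 [40.158  4.495  0.357]
191 [40.508  4.711  0.386]
190 [40.858  4.735  0.385]
189 [41.208  4.881  0.388]
188 [41.558  5.051  0.417]
187 [41.908  4.455  0.35 ]
186 [42.258  4.742  0.399]
185 [42.608  5.435  0.463]
184 [42.958  4.913  0.412]
183 [43.308  4.821  0.392]
182 [43.658  4.554  0.383]
181 [44.008  5.573  0.464]
180 [44.358  5.216  0.422]
179 [44.708  4.917  0.395]
178 [45.058  5.395  0.465]
177 [45.408  5.033  0.403]
176 [45.758  5.047  0.415]
175 [46.108  5.168  0.432]
174 [46.458  4.766  0.404]
173 [46.808  5.265  0.449]
172 [47.158  6.18   0.525]
171 [47.508  6.94   0.602]
170 [47.858  7.785  0.683]
```

View pics/s6.png

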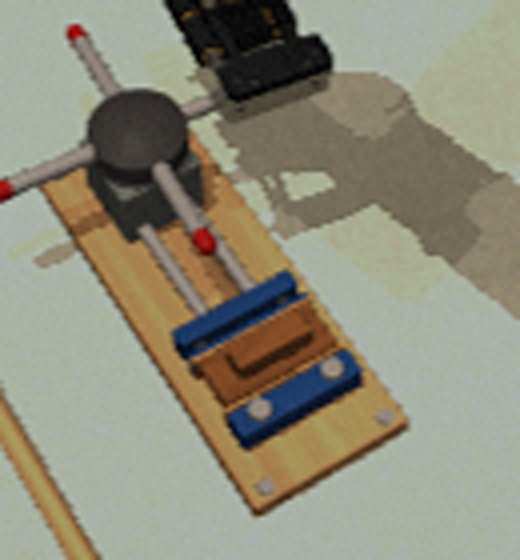

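It bit at ~173° and is now ~14–17 N. One more degree.

```bash
python3 - <<'E'
from wh import *
to(169,25);L=[]
for i in range(6): L.append(rd(169)); bot.pause(.03)
print(np.round(np.mean(L,0),3))
to(175,40); p,q=pose(178);bot.line_to(p,80,ori=q);print(np.round(rd(178),2))
to(178,150,z=180)
p,q=pose(230,230);bot.move_ptp(p,q)
cv2.imwrite('pics/s7.png',cv2.resize(bot.camera('scene')[150:290,230:400,::-1],None,fx=4,fy=4,interpolation=cv2.INTER_CUBIC))
s=bot.read_state();print(s['t'],s['contact_force'])
E
```

```text
[48.308  8.561  0.771  0.087  0.348 28.953]
[ 4.907e+01 -7.000e-02  2.000e-02  3.000e-02 -4.100e-01  2.773e+01]
50.8667 [-0.36336129 -0.61532497 -0.34427709]
```

View pics/s7.png

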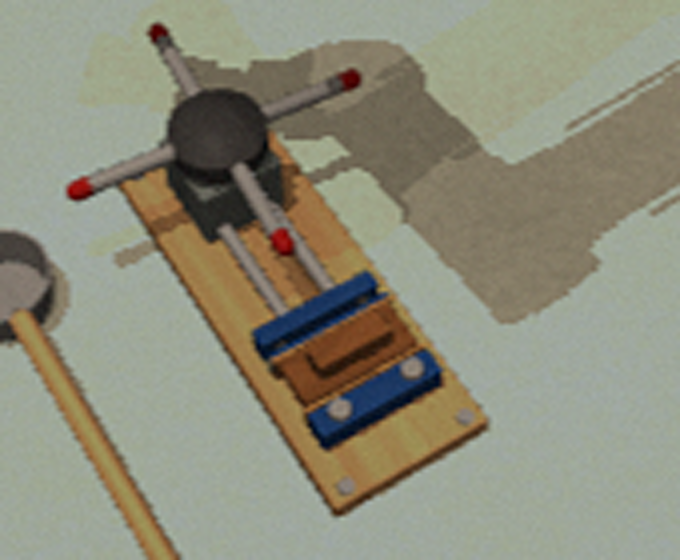

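```bash
python3 -c "
from plant import bot
print(bot.close_job())"
```

```text
the job is handed in; nothing more can be done
None
```

The smallest brush is clamped bristles down, parallel to and between the jaws, with an estimated squeeze of 18–24 N. I handed the job in at about 51 s of the 67 s allowed.

- **Placing:** I picked the brush up by its grip ridge and set it on the bed between the jaws. After release it stood level and parallel to the jaws.
- **Winding:** I turned the star handle clockwise with two spoke pushes. The bite showed as a clear rise in the torque after a flat run. I went on about 4° past it, and the torque had risen by about 0.36 N m by then.
- **Last checks:** The final picture shows the brush upright and held against the far jaw. The robot is clear of everything, with about 0.8 N on the force sensor, close to its noise. The ladle cup is where it was; I did not re-check the jars and comb at the end, but no move went near them.

Two things disagreed:
- **Turning torque:** Before the bite I read about 0.40 N m against the stated 0.55, which is why the squeeze is given as a range.
- **Stop readings:** At the stops in the first, fast stroke the force read almost zero. I therefore judged the bite only from slow steps.

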